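Open the sprung canvas clamp to its width marker and hold it

TASK

On the canvas clamp, unscrew the orange locking cap a quarter turn (anticlockwise seen from above), then pull the telescoping rod out by its blue post against its spring until its red pointer is level with the yellow marker on the rule. Finish while still holding the post there, with the rod at rest, so that a canvas can be set in: do not let go. Leave the other things on the table where they stand.

Things in the scene. Friction and masses are not known exactly. Their poses are not given: they have to be found in the camera images.
- clamp: canvas clamp fixed to the table, turned up to 0.45 rad: plywood board 160 (x) x 420 (y) x 12 mm, origin centre of underside, z up. Tube 32 mm across along y, axis at x = 0, 36 mm above table, from y = +4 (black collar, 38 mm across) to +205 mm; the rod pulls out of it towards board -y. Steel block 44 x 60 mm, top 60 mm up, at y = +100. Steel rule at x = +39 to +61, y = -200 to +20, top 16 mm up
- lock_cap (a joint): turn of the orange locking cap about the upright axis, rad: 0 tight, grows anticlockwise seen from above, stop at 1.8; starts at 0 to 0.25. An inner latch keeps the rod in (within 2 mm) until about 1.0; 1.3 to 1.6 is properly unlocked, under 1.15 is not. It stays where left (friction 0.1 N m) and does not rise. White line on top points to board +y at 0
- cap_top (a point): centre of the orange cap's top, 88 mm above the table, on its axis (board x = 0, y = +100 mm). The cap is 44 mm across (46 over its ribs), 26 mm high, free all round above its block (block top 60 mm above the table)
- rod_pull (a joint): how far the telescoping rod is pulled out, m: 0 is fully in (its start), end stop at 0.15. It moves along the board's -y. The spring pulls it back with about 3.3 N at 0 and 11.5 N at 0.15 (55 N/m); it springs back when let go
- rod: telescoping rod with an upright blue round post on its outer end: post 24 mm across, white band, from 34 to 100 mm above the table; origin under the post's axis at table height, axes as the board's. Starts at board x = 0, y = -35 mm, the post's surface 27 mm in front of the tube's collar. Below the post a steel foot, top 30 mm above the table, reaches to x = +36 mm
- post_top (a point): centre of the top of the blue post, 100 mm above the table
- pointer (a point): tip of the red pointer that sticks out from the rod's foot over the rule (level with the post's axis along y, 58 mm to the board's +x of it, 21 mm above the table)
- marker: yellow marker clip at the far edge of the rule, 16 (x) x 6 (y) x 14 mm, fixed, with axes as the board's; origin at its foot, 16 mm above the table, at board x = +66 mm, on its y centre line, which is the mark: the pointer is level when both have the same board y. Set 75 to 125 mm towards -y from where the pointer starts
- paint_jar: bystander: paint jar, 60 mm across, 70 mm tall, white cap, red label, standing 115 to 145 mm to the board's +x side of the tube; origin at the centre of its foot
- eraser: bystander: white eraser 28 x 55 x 14 mm lying on the plywood board, on the side of the tube away from the rule; origin at the centre of its underside
- brush_pot: bystander: white plastic pot 84 mm across, 105 mm tall, with brushes reaching 230 mm up; origin at the centre of its foot
- crayon_tin: bystander: open white tin 100 x 190 x 16 mm of crayons; origin at the centre of its underside
- pencil_tin: bystander: open dark tin 100 x 190 x 14 mm of pencils; origin at the centre of its underside
- tape_roll: bystander: roll of brown tape lying flat, 84 mm across, 24 mm tall; origin at the centre of its underside
- medium_bottle: bystander: amber bottle 52 mm across, 140 mm tall, black cap; origin at the centre of its foot

How it is judged:
On the way, in this order (a step that is already met when the one before it is completed fails the run):
1. the orange cap is unscrewed about a quarter turn (value of joint lock_cap above 1.15 rad), for 0.2 s.
2. the post is held with the rod pulled out so that the pointer is level with the yellow marker (y of pointer in the frame of marker between -0.008 and 0.008 m and contact force between the fingers and rod above 2 N), for 0.3 s.
At the end, for the whole second after the job is handed in: through the last second the fingers still hold the rod by its post (contact force over 2 N), the rod is at rest (under 20 mm/s) with its pointer within 8 mm of the marker along the board's y, and the cap is still unlocked (over 1.15 rad) (all of step 2 and value of joint lock_cap above 1.15 rad and velocity of joint rod_pull between -0.02 and 0.02 m/s); the arm keeps its last pose, push and grip.
It fails at once if one of the seven bystanders is moved more than 30 mm or tipped over (distance of any of paint_jar, eraser, brush_pot, crayon_tin, pencil_tin, tape_roll, medium_bottle from where it was at the start of the episode above 0.03 m or angle between any of paint_jar, eraser, brush_pot, crayon_tin, pencil_tin, tape_roll, medium_bottle's own z axis and vertical above 0.5 rad).
It also fails if it takes over 42 s, if anything falls off the work surface, if the arm or the gripper's body presses on something with over 40 N, if the wrist force passes 120 N, or if a joint passes its speed limit or range.

ROBOT

A 7-joint arm with a two-finger parallel gripper is mounted at the origin on the work surface. World frame = base frame: x ahead of the robot, y to its left, z up, the work surface at z = 0. Lengths are in m, angles in rad, forces in N, time in s.
With the tool pointing down it reaches from about 0.425 to 0.95 m from the base axis. Payload 16.7 kg.
Tool frame: the origin (TCP) lies between the finger pads; the fingertips stand 17 mm ahead of it and the grasp point (between the pads) lies 2 mm behind it (ctrl.tips_ahead is the distance from the TCP to the fingertips, in m); z points along the fingers, y is the direction in which the jaws open and shut (so a half turn about z gives the same grasp; the last joint's range is limited). The gripper opens to 94 mm and grips with 3 to 60 N. Pads are 16 mm wide; open, the fingers measure 119 mm over their backs; the gripper's body (75 mm by 177 mm) begins 78 mm behind the grasp point.
Start: joints at [-1.48, 0.426, 0.074, 1.606, -0.034, 1.111, -0.067], TCP at [0.16, 0.656, 0.222] pointing down, gripper open.
Joint ranges: [-2.85, 2.85], [-0.5, 2.14], [-1.23, 1.37], [0.21, 2.46], [-1.02, 4.16], [0.16, 2.05], [-2.73, 2.73]. Speed limits (rad/s): [1.89, 1.89, 2.39, 2.39, 3.01, 3.01, 3.01].

INTERFACE

Orientations are given as a unit quaternion [w, x, y, z].
In Python, from rig import ctrl gives the robot as it stands. The module is installed in compiled form; this text tells all that it offers.
- The arm moves only by the tool apply_moves, never from a script. Its argument "deltas" is a list of rows, each a list of 3 entries, a list of its own where there are three numbers: the turn, a rotation vector about the tool's x, y, z in degrees, then the shift along the tool's x, y, z in mm, then the gripper's target within -1 to 1 (shut at 1, half-way at 0, fully open at -1). In form: [[[ax, ay, az], [dx, dy, dz], grip], ...]. A call has 1 to 5 rows; each row is the pose to reach, as a shift and turn from the pose measured when the call began, along the tool's axes at that moment; what a row does not reach only later rows make up. A row lasts 1/12 s, in which the tool goes at most 41.7 mm and 7.16 degrees, less where a joint would pass 70% of its speed; a pose out of reach is approached as far as the arm can. A call with a gripper value outside its range is refused whole. The fingers move at their own pace and stop on an object; the grip force is fixed at half the most. Time passes only in rows, so rows that repeat a pose let the fingers close. It gives the time, the measured TCP pose, the force and the opening at its end, in the units of the state.
- ctrl.read_state(): the state, without advancing time (a new reading comes with each control period).
- ctrl.read_camera(name): name is "scene" or "top"; returns the picture (480x640x3 uint8, red, green, blue); there is no depth.
- ctrl.get_calibration(name): a dict with "K" (3x3 intrinsics, pixels), "world_from_camera" (4x4, takes a point from camera to world coordinates). Camera axes: x right, y up, looking along -z (the intrinsics and any distortion apply to the point x, -y, -z); pixel columns grow to the right and rows downward; lengths in m; the calibration is good to about 2 mm. A picture is of the moment at which its call begins. get_calibration takes no time and is no camera call.
- ctrl.finish_job(): hands the job in, once; it reports no verdict.
The state is a dict: "clock": time; "joints": joint angles; "qvel": joint speeds; "joint_torque": joint torques, N m; "tool_pos": TCP position; "tool_rot": TCP orientation; "wrist_force": force on the tool from outside, world axes, zero at the start; "wrist_torque": the same for the moment, N m; "gripper_width": opening from 0.0 (shut) to 1.0 (fully open).
Only numpy, scipy, OpenCV 4.12 (cv2) and the standard library are available. Lean on these libraries where they do the work, as an engineer would, in place of code of your own. Each camera call takes 0.05 s, during which the arm holds its last target. There are 200 camera calls.

## Working session

There is one attempt and no reset: what is moved stays moved. The work goes in short steps, Python scripts to look and compute and a tool call to move; the robot and the scene stay as the last step left them, time stands still between calls to the robot, and variables do not carry over. Pictures are saved under pics/ and viewed, about 8 in all and at most 12, crops included, and the job is handed in when it is done.

Besides the shell and the picture viewer there is one more tool, called as name([rows], argument=value, ...), one row to a line, values as JSON. apply_moves: Moves the arm, as the interface text tells. Its arguments: {"type":"object","properties":{"deltas":{"type":"array","items":{"type":"array"}}},"required":["deltas"]}

```bash
mkdir -p pics; ls; python3 - <<'E'
from rig import ctrl
import cv2,numpy as np
for n in("scene","top"):
    im=ctrl.read_camera(n); cv2.imwrite(f"pics/{n}0.png",im[...,::-1]); c=ctrl.get_calibration(n); print(n,c)
print(ctrl.read_state(), ctrl.tips_ahead)
E
```

```text
pics
scene {'K': array([[536.77249272,   0.        , 322.96613025],
       [  0.        , 536.77249272, 239.36527305],
       [  0.        ,   0.        ,   1.        ]]), 'world_from_camera': array([[ 0.75986228, -0.34060331,  0.55371355,  1.34241133],
       [ 0.65008188,  0.39590257, -0.64857899, -0.94375982],
       [ 0.00169153,  0.85278986,  0.52225147,  0.86099825],
       [ 0.        ,  0.        ,  0.        ,  1.        ]])}
top {'K': array([[604.14460445,   0.        , 318.72162023],
       [  0.        , 604.14460445, 233.0047639 ],
       [  0.        ,   0.        ,   1.        ]]), 'world_from_camera': array([[-7.84605381e-03,  9.89540122e-01, -1.44044389e-01,
         3.13930613e-01],
       [-9.99912764e-01, -6.23312589e-03,  1.16453075e-02,
         4.81407748e-04],
       [ 1.06256522e-02,  1.44123193e-01,  9.89502704e-01,
         1.53540572e+00],
       [ 0.00000000e+00,  0.00000000e+00,  0.00000000e+00,
         1.00000000e+00]])}
{'clock': 0.1, 'joints': array([-1.48048987,  0.42663452,  0.07384441,  1.60650747, -0.03407286,
        1.11078545, -0.06711903]), 'qvel': array([ 0.0007752 , -0.00226005, -0.00048508, -0.00024159,  0.00104411,
        0.00029274,  0.0008015 ]), 'joint_torque': array([ 7.31973574e-03, -9.37458587e+01,  3.67659219e+00, -4.55044842e+01,
       -4.85304440e-02,  1.68844603e-02,  1.14293996e-04]), 'tool_pos': array([0.16026512, 0.65533619, 0.22188436]), 'tool_rot': array([-1.78845774e-05,  1.19630847e-01,  9.92818297e-01, -5.37784700e-04]), 'wrist_force': array([ 0.56128082, -0.51588625, -0.57399713]), 'wrist_torque': array([ 0.03674128,  0.00719073, -0.0612653 ]), 'gripper_width': 0.999223911002973} 0.017
```

View pics/top0.png

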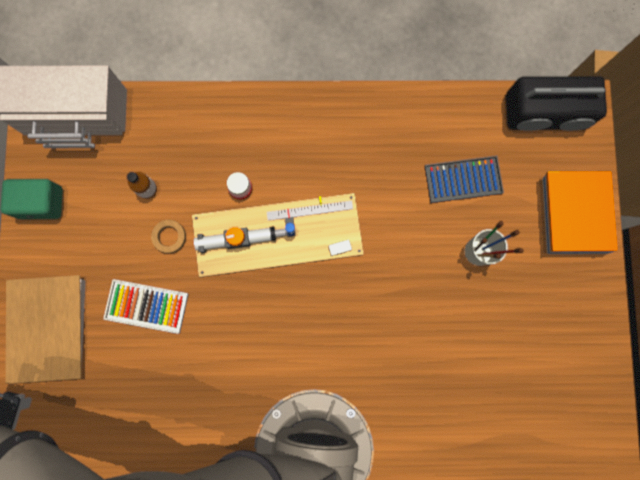

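View pics/scene0.png

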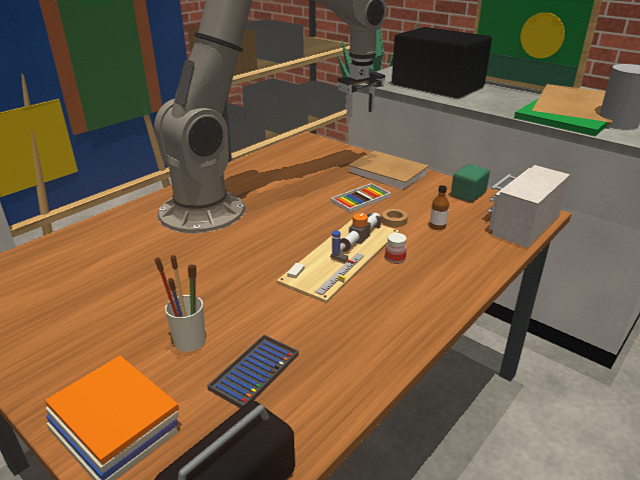

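The top view shows the board near the middle: cap (235,237), blue post (290,229), red pointer (289,213), yellow marker (321,201), jar (238,185), and eraser (340,248). Board -y points right in the image. Next I'll measure with colour masks.

```bash
cat > h.py <<'E'
from rig import ctrl
import cv2,numpy as np
def ray(cam,uv):
    c=ctrl.get_calibration(cam);K=c["K"];T=c["world_from_camera"]
    d=np.array([(uv[0]-K[0,2])/K[0,0],-(uv[1]-K[1,2])/K[1,1],-1.]);return T[:3,3],T[:3,:3]@d
def plane(cam,uv,z):
    o,d=ray(cam,uv);return o+d*(z-o[2])/d[2]
def proj(cam,p):
    c=ctrl.get_calibration(cam);T=np.linalg.inv(c["world_from_camera"]);q=T[:3,:3]@p+T[:3,3]
    return c["K"][0,0]*q[0]/-q[2]+c["K"][0,2], c["K"][1,1]*-q[1]/-q[2]+c["K"][1,2]
def blobs(im,box,h,s=(120,255),v=(60,255)):
    x0,y0,x1,y1=box;hsv=cv2.cvtColor(im[y0:y1,x0:x1],cv2.COLOR_RGB2HSV)
    m=cv2.inRange(hsv,(h[0],s[0],v[0]),(h[1],s[1],v[1]))
    n,l,st,ce=cv2.connectedComponentsWithStats(m)
    return [(st[i,4],ce[i]+[x0,y0],st[i,:4]+[x0,y0,0,0]) for i in np.argsort(-st[1:,4])[:2]+1]
E
python3 - <<'E'
from h import *
im=cv2.imread("pics/top0.png")[...,::-1].copy()
box=(195,190,365,275)
for n,h,s,z in(("cap",(5,16),(190,255),.088),("post",(105,125),(120,255),.1),("ptr",(0,4),(130,255),.021),("mark",(24,34),(170,255),.03)):
    for a,c,b in blobs(im,box,h,s): print(n,a,c.round(1),b,plane("top",c,z).round(4))
sc=cv2.imread("pics/scene0.png")[...,::-1].copy()
for n,h,s,z in(("cap",(5,16),(190,255),.075),("post",(105,125),(120,255),.067),("ptr",(0,4),(130,255),.021),("mark",(24,34),(170,255),.023)):
    for a,c,b in blobs(sc,(270,200,384,300),h,s): print(n,a,c.round(1),b,plane("scene",c,z).round(4))
cv2.imwrite("pics/c1.png",np.hstack([cv2.resize(im[190:275,190:365,::-1],None,fx=4.5,fy=4.5,interpolation=cv2.INTER_CUBIC)]))
E
```

```text
cap 28 [236.8 242.9] [229 238  15   8] [0.5018 0.1812 0.088 ]
cap 3 [240. 199.] [239 199   3   1] [0.6096 0.1747 0.088 ]
post 67 [289.5 227.3] [286 223   8  10] [0.5371 0.0537 0.1   ]
post 3 [292.7 233.7] [292 233   2   2] [0.5217 0.0461 0.1   ]
ptr 24 [245.2 195.2] [237 190  14   9] [0.633  0.1696 0.021 ]
ptr 3 [234.  196.7] [233 196   3   2] [0.6295 0.1981 0.021 ]
mark 20 [320.1 199.3] [319 196   3   8] [ 0.6195 -0.0214  0.03  ]
cap 165 [359.5 219.8] [353 213  15  14] [0.5191 0.188  0.075 ]
cap 32 [346.2 202.6] [340 200  13   7] [0.4203 0.2492 0.075 ]
post 26 [336.  232.5] [333 231   7   4] [0.5044 0.0958 0.067 ]
post 20 [358.8 200.7] [354 200  10   3] [0.4331 0.2979 0.067 ]
ptr 19 [343.5 203.2] [337 200  13   8] [0.3528 0.3217 0.021 ]
ptr 12 [350.  260.8] [346 259   9   4] [0.5844 0.0615 0.021 ]
mark 17 [350.8 202. ] [346 200  10   6] [0.3681 0.3415 0.023 ]
mark 6 [342.2 276.2] [340 275   5   3] [ 0.6162 -0.0134  0.023 ]
```

View pics/c1.png

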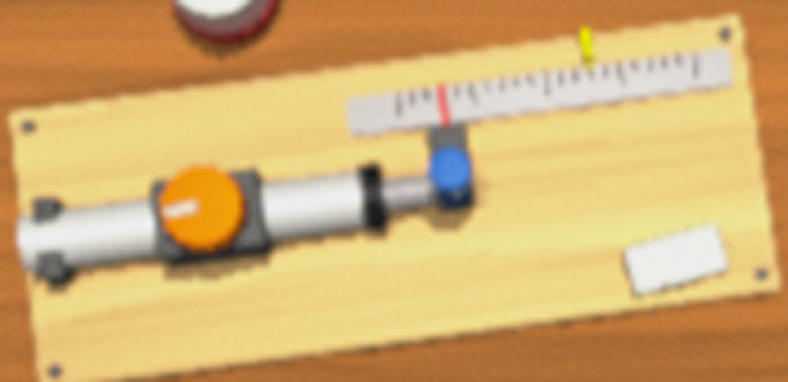

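```bash
python3 - <<'E'
from h import *
f=lambda x,y:((x+.5)/4.5-.5+190,(y+.5)/4.5-.5+190)
P=lambda x,y,z:plane("top",f(x,y),z)
a,b,c,d=[P(*q,.012) for q in((28,127),(725,34),(762,274),(55,371))]
print("screws",np.linalg.norm(a-b),np.linalg.norm(b-c),np.linalg.norm(a-c),np.linalg.norm(b-d))
C=(a+b+c+d)/4
v=(a-b)+(d-c); th=np.arctan2(-v[0],v[1]); print("centre",C,"yaw",th)
ex=np.array([np.cos(th),np.sin(th),0]);ey=np.array([-np.sin(th),np.cos(th),0])
im=cv2.imread("pics/top0.png")[...,::-1].copy()
m=blobs(im,(218,222,256,252),(8,20),(150,255),(120,255)); print(m)
w=cv2.inRange(cv2.cvtColor(im[222:252,218:256],cv2.COLOR_RGB2HSV),(5,150,120),(20,255,255))
ct=max(cv2.findContours(w,0,2)[0],key=cv2.contourArea); (cx,cy),r=cv2.minEnclosingCircle(ct); print(cx+218,cy+222,r)
for n,p in(("cap",P(202,207,.088)),("capcirc",plane("top",(cx+218,cy+222),.085)),("post",P(450,169,.1)),("ptrtip",P(441,85,.021)),("ptrmid",P(444,104,.021)),("marktop",P(586,36,.03)),("eraser",P(675,260,.02)),("jar",P(218,-2,.07)),("linein",P(196,207,.088)),("lineout",P(165,211,.088))):
    q=p-C; print(n,p.round(4),"board",(q@ex*1000).round(1),(q@ey*1000).round(1))
s=ctrl.read_state();print(s['tool_pos'])
for n,x,y,z in(("cap",0,.1,.088),("post",0,-.035,.1)):
    p=C+ex*x+ey*y;p[2]=z;print(n,"scene px",proj("scene",p),p)
E
```

```text
screws 0.3997037545761554 0.1394339826632557 0.4240686925062925 0.423435941843919
centre [0.53335327 0.08849538 0.012     ] yaw 0.12977498809329818
[(np.int32(258), array([235.05426357, 235.63953488]), array([225, 227,  20,  19]))]
234.5 235.5 9.617792129516602
cap [0.5196 0.187  0.088 ] board -0.9 99.5
capcirc [0.5202 0.1874 0.085 ] board -0.2 99.7
post [0.5375 0.0534 0.1   ] board -0.4 -35.3
ptrtip [0.598  0.0614 0.021 ] board 60.6 -35.2
ptrmid [0.587  0.0597 0.021 ] board 49.5 -35.5
marktop [ 0.6239 -0.0208  0.03  ] board 75.6 -120.1
eraser [ 0.4975 -0.0699  0.02  ] board -56.1 -152.4
jar [0.6381 0.1819 0.07  ] board 116.0 79.1
linein [0.5196 0.1902 0.088 ] board -0.5 102.6
lineout [0.5175 0.2068 0.088 ] board -0.4 119.4
[0.16026512 0.65533619 0.22188436]
cap scene px (np.float64(359.9038299484343), np.float64(216.2112985001923)) [0.52041217 0.18765448 0.088     ]
post scene px (np.float64(335.88938074031904), np.float64(232.16485398193404)) [0.53788265 0.05378969 0.1       ]
```

```bash
cat >> h.py <<'E'
from scipy.spatial.transform import Rotation as R
def goto(p,phi):
    s=ctrl.read_state();w,x,y,z=s['tool_rot'];R0=R.from_quat([x,y,z,w]).as_matrix()
    a=np.radians(phi);Rt=np.array([[-np.sin(a),np.cos(a),0],[np.cos(a),np.sin(a),0],[0,0,-1]]).T
    print("t",s['clock'],"pos",s['tool_pos'].round(4),"phi",np.degrees(np.arctan2(R0[1,1],R0[0,1])).round(1),"F",s['wrist_force'].round(1),"w",round(s['gripper_width'],3))
    print("turn",np.degrees(R.from_matrix(R0.T@Rt).as_rotvec()).round(2),"shift",(R0.T@(np.array(p)-s['tool_pos'])*1000).round(1))
    print("joints",s['joints'].round(2))
E
sed -i 's/np.array(\[\[-np.sin(a),np.cos(a),0\]/np.array([[-np.sin(a),np.cos(a),0]/' h.py
python3 - <<'E'
from h import *
goto([.5202,.1875,.16],20)
E
```

```text
t 0.1 pos [0.1603 0.6553 0.2219] phi 76.3 F [ 0.6 -0.5 -0.6] w 0.999
turn [-5.000e-02  4.000e-02  5.626e+01] shift [-460.8 -368.9   62.3]
joints [-1.48  0.43  0.07  1.61 -0.03  1.11 -0.07]
```

apply_moves([
  [[0, 0, 5], [-30, -24, 0], -0.35],
  [[0, 0, 11], [-61, -49, 0], -0.35],
  [[0, 0, 17], [-92, -74, 0], -0.35],
  [[0, 0, 23], [-123, -98, 0], -0.35],
  [[0, 0, 29], [-154, -123, 0], -0.35],
])

```text
clock: 0.52
tool_pos: [0.2814, 0.4975, 0.2217]
tool_rot: [0.0, 0.367, 0.93, -0.001]
wrist_force: [1.3, 0.9, 0.6]
gripper_width: 0.691
```

```bash
python3 - <<'E'
from h import *
goto([.5202,.1875,.16],20)
E
```

```text
t 0.5167 pos [0.2814 0.4975 0.2217] phi 47.0 F [1.3 0.9 0.6] w 0.691
turn [-0.07  0.05 26.97] shift [-386.1  -63.5   62.1]
joints [-1.36  0.26  0.22  1.85 -0.07  1.04 -0.29]
```

apply_moves([
  [[0, 0, 6], [-39, -6, 0], -0.35],
  [[0, 0, 12], [-78, -13, 0], -0.35],
  [[0, 0, 17], [-117, -19, 0], -0.35],
  [[0, 0, 22], [-156, -26, 0], -0.35],
  [[0, 0, 27], [-194, -32, 5], -0.35],
])

```text
clock: 0.93
tool_pos: [0.4024, 0.3401, 0.2176]
tool_rot: [0.0, 0.576, 0.818, -0.0]
wrist_force: [0.9, 1.2, 0.4]
gripper_width: 0.677
```

```bash
python3 - <<'E'
from h import *
goto([.5202,.1875,.13],20)
E
```

```text
t 0.9333 pos [0.4024 0.3401 0.2176] phi 19.7 F [0.9 1.2 0.4] w 0.677
turn [-0.    0.02 -0.28] shift [-183.3   59.4   87.6]
joints [-1.17  0.19  0.4   1.96 -0.09  1.   -0.39]
```

apply_moves([
  [[0, 0, 0], [-36, 12, 10], -0.35],
  [[0, 0, 0], [-72, 24, 25], -0.35],
  [[0, 0, 0], [-108, 36, 40], -0.35],
  [[0, 0, 0], [-146, 48, 55], -0.35],
  [[0, 0, 0], [-183, 59, 70], -0.35],
])

```text
clock: 1.35
tool_pos: [0.5201, 0.1866, 0.1472]
tool_rot: [0.0, 0.575, 0.818, -0.0]
wrist_force: [0.2, 1.5, -0.2]
gripper_width: 0.674
```

```bash
python3 - <<'E'
from h import *
goto([.5202,.1875,.082],20)
im=ctrl.read_camera("scene"); cv2.imwrite("pics/s1.png",cv2.resize(im[130:300,250:450,::-1],None,fx=4,fy=3.5,interpolation=2))
E
```

```text
t 1.35 pos [0.5201 0.1866 0.1472] phi 19.7 F [ 0.2  1.5 -0.2] w 0.674
turn [ 0.01  0.02 -0.26] shift [ 0.8  0.4 65.2]
joints [-0.85  0.34  0.47  1.98 -0.2   0.87  0.07]
```

View pics/s1.png

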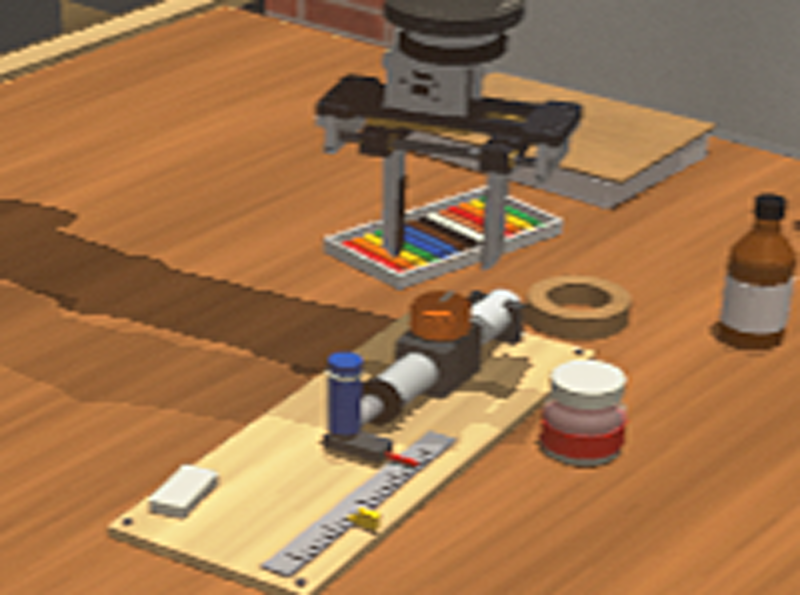

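The open fingers (395 and 495, row 250) straddle the cap (440,315), and the area around it is clear. I'll descend and close.

apply_moves([
  [[0, 0, 0], [1, 0, 25], -0.35],
  [[0, 0, 0], [1, 0, 45], -0.35],
  [[0, 0, 0], [1, 0, 60], -0.35],
  [[0, 0, 0], [1, 0, 65], -0.35],
  [[0, 0, 0], [1, 0, 65], -0.35],
])

```text
clock: 1.82
tool_pos: [0.5218, 0.1792, 0.0789]
tool_rot: [0.001, 0.578, 0.816, -0.003]
wrist_force: [-0.5, 1.2, -0.1]
gripper_width: 0.673
```

apply_moves([
  [[0, 0, 0], [0, 0, 0], 1],
  [[0, 0, 0], [0, 0, 0], 1],
  [[0, 0, 0], [0, 0, 0], 1],
  [[0, 0, 0], [0, 0, 0], 1],
  [[0, 0, 0], [0, 0, 0], 1],
])

```text
clock: 2.23
tool_pos: [0.5228, 0.1798, 0.0798]
tool_rot: [0.001, 0.578, 0.816, -0.002]
wrist_force: [3.9, 1.9, 3.5]
gripper_width: 0.459
```

```bash
python3 - <<'E'
from h import *
goto([.5202,.1875,.082],103)
E
```

```text
t 2.2333 pos [0.5228 0.1798 0.0798] phi 19.4 F [3.9 1.9 3.5] w 0.459
turn [ -0.23   0.14 -83.65] shift [ 8.1  0.1 -2.2]
joints [-0.8   0.44  0.44  2.02 -0.26  0.74  0.13]
```

The TCP ended about 8 mm off in tool x, which is a tracking error. I'll open and re-centre before turning.

apply_moves([
  [[0, 0, 0], [0, 0, -2], -0.35],
  [[0, 0, 0], [0, 0, -2], -0.35],
  [[0, 0, 0], [4, 0, -2], -0.35],
  [[0, 0, 0], [8, 0, -2], -0.35],
  [[0, 0, 0], [8, 0, -2], -0.35],
])

```text
clock: 2.65
tool_pos: [0.5196, 0.1884, 0.0817]
tool_rot: [0.001, 0.578, 0.816, -0.002]
wrist_force: [0.0, -0.1, -0.4]
gripper_width: 0.674
```

apply_moves([
  [[0, 0, 0], [0, 0, 0], -0.35],
  [[0, 0, 0], [0, 0, 0], -0.35],
])

```text
clock: 2.82
tool_pos: [0.5193, 0.1886, 0.0815]
tool_rot: [0.001, 0.578, 0.816, -0.002]
wrist_force: [0.5, 0.5, 1.1]
gripper_width: 0.674
```

```bash
python3 - <<'E'
from h import *
goto([.5202,.1875,.082],20)
print(ctrl.read_state()['qvel'].round(3))
E
```

```text
t 2.8167 pos [0.5193 0.1886 0.0815] phi 19.4 F [0.5 0.5 1.1] w 0.674
turn [-0.12  0.22 -0.56] shift [-1.3  0.5 -0.5]
joints [-0.82  0.43  0.44  2.02 -0.26  0.74  0.12]
[ 0.006 -0.001  0.003 -0.001  0.001 -0.002  0.001]
```

Settled within 1.5 mm of the cap axis. I'll grip now.

apply_moves([
  [[0, 0, 0], [-1, 0, 0], 1],
  [[0, 0, 0], [-1, 0, 0], 1],
  [[0, 0, 0], [-1, 0, 0], 1],
  [[0, 0, 0], [-1, 0, 0], 1],
  [[0, 0, 0], [-1, 0, 0], 1],
])

```text
clock: 3.23
tool_pos: [0.5201, 0.1876, 0.0816]
tool_rot: [0.001, 0.578, 0.816, -0.002]
wrist_force: [3.7, 0.6, -2.3]
gripper_width: 0.463
```

apply_moves([
  [[0, 0, -5], [0, 0, 0], 1],
  [[0, 0, -11], [0, 0, 0], 1],
  [[0, 0, -17], [0, 0, 0], 1],
  [[0, 0, -23], [0, 0, 0], 1],
  [[0, 0, -28], [0, 0, 0], 1],
])

```text
clock: 3.65
tool_pos: [0.5206, 0.188, 0.0816]
tool_rot: [0.001, 0.36, 0.933, -0.002]
wrist_force: [4.9, 3.1, -6.6]
gripper_width: 0.463
```

```bash
python3 - <<'E'
from h import *
goto([.5202,.1875,.082],103)
print(ctrl.read_state()['wrist_torque'])
E
```

```text
t 3.65 pos [0.5206 0.188  0.0816] phi 47.7 F [ 4.9  3.1 -6.6] w 0.463
turn [ -0.19   0.12 -55.26] shift [ 0.  -0.6 -0.4]
joints [-0.72  0.42  0.31  2.01 -0.18  0.74  0.54]
[ 0.58409959 -1.18042586 -0.07119189]
```

apply_moves([
  [[0, 0, -6], [0, 0, 0], 1],
  [[0, 0, -12], [0, 0, 0], 1],
  [[0, 0, -18], [0, 0, 0], 1],
  [[0, 0, -24], [0, 0, 0], 1],
  [[0, 0, -30], [0, 0, 0], 1],
])

```text
clock: 4.07
tool_pos: [0.5209, 0.1885, 0.0816]
tool_rot: [0.001, 0.104, 0.995, -0.001]
wrist_force: [3.3, 3.7, -5.4]
gripper_width: 0.465
```

apply_moves([
  [[0, 0, -6], [0, 0, 0], 1],
  [[0, 0, -12], [0, 0, 0], 1],
  [[0, 0, -18], [0, 0, 0], 1],
  [[0, 0, -24], [0, 0, 0], 1],
  [[0, 0, -25], [0, 0, 0], 1],
])

```text
clock: 4.48
tool_pos: [0.5209, 0.1891, 0.0816]
tool_rot: [0.001, -0.116, 0.993, -0.001]
wrist_force: [1.8, 6.4, -3.9]
gripper_width: 0.463
```

```bash
python3 - <<'E'
from h import *
goto([.5202,.1875,.082],103)
print(ctrl.read_state()['wrist_torque'])
E
```

```text
t 4.4833 pos [0.5209 0.1891 0.0816] phi 103.4 F [ 1.8  6.4 -3.9] w 0.463
turn [-0.15  0.08  0.37] shift [ 1.1 -1.4 -0.4]
joints [-0.53  0.4   0.08  2.   -0.04  0.74  1.38]
[ 1.22935302 -0.30134631 -0.08460055]
```

apply_moves([
  [[0, 0, 0], [0, 0, 0], -0.35],
  [[0, 0, 0], [0, 0, 0], -0.35],
  [[0, 0, 0], [0, 0, 0], -0.35],
  [[0, 0, 0], [0, 0, 0], -0.35],
  [[0, 0, 0], [0, 0, -10], -0.35],
])

```text
clock: 4.9
tool_pos: [0.5199, 0.1886, 0.0905]
tool_rot: [-0.0, -0.116, 0.993, -0.002]
wrist_force: [-0.8, -0.8, -0.4]
gripper_width: 0.672
```

apply_moves([
  [[0, 0, 0], [0, 0, -20], -0.35],
  [[0, 0, 0], [0, 0, -50], -0.35],
  [[0, 0, 0], [0, 0, -70], -0.35],
  [[0, 0, 0], [0, 0, -70], -0.35],
  [[0, 0, 0], [0, 0, -70], -0.35],
])

```text
clock: 5.32
tool_pos: [0.5205, 0.1891, 0.1621]
tool_rot: [0.001, -0.116, 0.993, -0.001]
wrist_force: [0.0, -0.4, -1.0]
gripper_width: 0.672
```

```bash
python3 - <<'E'
from h import *
goto([.5378,.0538,.15],97.4)
E
```

```text
t 5.3167 pos [0.5205 0.1891 0.1621] phi 103.3 F [ 0.  -0.4 -1. ] w 0.672
turn [-0.15  0.09  5.88] shift [  14.3 -135.6   12.5]
joints [-0.54  0.29  0.09  1.94 -0.03  0.9   1.36]
```

apply_moves([
  [[0, 0, 2], [4, -36, 0], -0.35],
  [[0, 0, 4], [8, -72, 0], -0.35],
  [[0, 0, 6], [11, -105, 0], -0.35],
  [[0, 0, 6], [14, -130, 0], -0.35],
  [[0, 0, 6], [14, -136, 0], -0.35],
])

```text
clock: 5.73
tool_pos: [0.5378, 0.0488, 0.1619]
tool_rot: [0.0, -0.061, 0.998, -0.002]
wrist_force: [-1.1, 0.0, 0.3]
gripper_width: 0.675
```

apply_moves([
  [[0, 0, 0], [0, 0, 0], -0.35],
  [[0, 0, 0], [0, 0, 0], -0.35],
])

```text
clock: 5.9
tool_pos: [0.5373, 0.0484, 0.1613]
tool_rot: [-0.0, -0.06, 0.998, -0.002]
wrist_force: [0.4, 0.4, 0.1]
gripper_width: 0.668
```

```bash
python3 - <<'E'
from h import *
goto([.5378,.0538,.077],97.4)
a=ctrl.read_camera("top");b=ctrl.read_camera("scene")
goto([.5378,.0538,.077],97.4)
A=cv2.resize(a[180:290,190:370,::-1],None,fx=4.4,fy=4.4,interpolation=2)[:300]
B=cv2.resize(b[180:290,250:450,::-1],(A.shape[1],300),interpolation=2)
cv2.imwrite("pics/ab2.png",np.vstack([A,B]))
E
```

```text
t 5.9 pos [0.5373 0.0484 0.1613] phi 96.9 F [0.4 0.4 0.1] w 0.668
turn [-0.25 -0.05 -0.5 ] shift [-1.2  5.7 84.3]
joints [-0.36  0.27  0.17  1.98 -0.05  0.89  1.53]
t 6.0 pos [0.5374 0.0499 0.1615] phi 97.0 F [ 0.3  0.6 -0.1] w 0.679
turn [-0.22 -0.02 -0.36] shift [-0.9  4.1 84.5]
joints [-0.36  0.27  0.17  1.98 -0.05  0.89  1.53]
```

View pics/ab2.png

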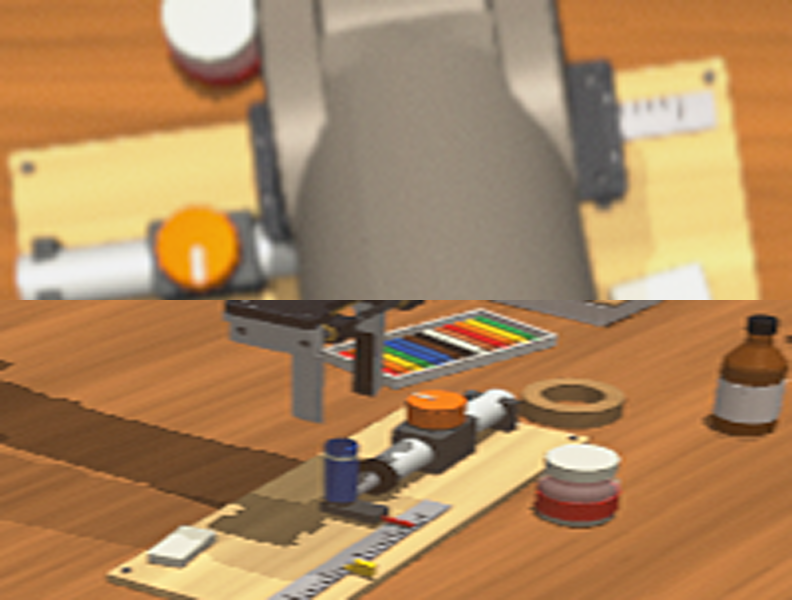

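The cap's white line now points to (200,283) from the cap centre (197,248). That is about 87° from board +y, so about 1.5 rad. I'll descend on the post.

apply_moves([
  [[0, 0, 0], [-1, 4, 20], -0.35],
  [[0, 0, 0], [-1, 4, 45], -0.35],
  [[0, 0, 0], [-1, 4, 65], -0.35],
  [[0, 0, 0], [-1, 4, 79], -0.35],
  [[0, 0, 0], [-1, 4, 79], -0.35],
])

```text
clock: 6.42
tool_pos: [0.5361, 0.0549, 0.0798]
tool_rot: [-0.002, -0.063, 0.998, -0.002]
wrist_force: [-0.6, -0.4, -0.4]
gripper_width: 0.674
```

apply_moves([
  [[0, 0, 0], [0, 0, 0], -0.35],
  [[0, 0, 0], [0, 0, 0], -0.35],
])

```text
clock: 6.58
tool_pos: [0.5361, 0.056, 0.0801]
tool_rot: [-0.002, -0.063, 0.998, -0.002]
wrist_force: [-0.3, -0.5, -0.3]
gripper_width: 0.676
```

```bash
python3 - <<'E'
from h import *
goto([.5378,.0538,.082],97.4)
E
```

```text
t 6.5833 pos [0.5361 0.056  0.0801] phi 97.2 F [-0.3 -0.5 -0.3] w 0.676
turn [-0.21 -0.28 -0.15] shift [-1.4 -2.4 -1.9]
joints [-0.35  0.39  0.15  2.04 -0.08  0.73  1.55]
```

apply_moves([
  [[0, 0, 0], [-1, -2, -1], -0.35],
  [[0, 0, 0], [-1, -2, -1], 1],
  [[0, 0, 0], [-1, -2, -1], 1],
  [[0, 0, 0], [-1, -2, -1], 1],
  [[0, 0, 0], [-1, -2, -1], 1],
])

```text
clock: 7.0
tool_pos: [0.5375, 0.0541, 0.0814]
tool_rot: [-0.002, -0.063, 0.998, -0.002]
wrist_force: [-1.3, 0.3, 0.8]
gripper_width: 0.428
```

apply_moves([
  [[0, 0, 0], [0, 0, 0], 1],
  [[0, 0, 0], [0, 0, 0], 1],
  [[0, 0, 0], [0, 0, 0], 1],
  [[0, 0, 0], [0, 0, 0], 1],
])

```text
clock: 7.33
tool_pos: [0.5375, 0.0545, 0.0815]
tool_rot: [-0.002, -0.063, 0.998, -0.002]
wrist_force: [-0.3, 2.6, 2.4]
gripper_width: 0.25
```

```bash
python3 - <<'E'
from h import *
s=ctrl.read_state()
t=.1298; d=np.array([np.sin(t),-np.cos(t),0])
goto(s['tool_pos']+d*.085,97.4)
E
```

```text
t 7.3333 pos [0.5375 0.0545 0.0815] phi 97.3 F [-0.3  2.6  2.4] w 0.25
turn [-0.18 -0.24 -0.15] shift [ -0.3 -85.    0.3]
joints [-0.35  0.39  0.15  2.03 -0.08  0.73  1.55]
```

The grip on the post is 23.5 mm wide, as expected. I'll pull gently along tool -y, about 85 mm.

apply_moves([
  [[0, 0, 0], [0, -5, 0], 1],
  [[0, 0, 0], [0, -13, 0], 1],
  [[0, 0, 0], [0, -22, 0], 1],
  [[0, 0, 0], [0, -31, 0], 1],
  [[0, 0, 0], [0, -40, 0], 1],
])

```text
clock: 7.75
tool_pos: [0.5426, 0.0154, 0.0816]
tool_rot: [-0.002, -0.064, 0.998, -0.001]
wrist_force: [1.3, 6.4, -2.4]
gripper_width: 0.255
```

```bash
python3 - <<'E'
from h import *
t=.1298; d=np.array([np.sin(t),-np.cos(t),0])
goto(np.array([.5375,.0545,.0815])+d*.085,97.4)
E
```

```text
t 7.75 pos [0.5426 0.0154 0.0816] phi 97.3 F [ 1.3  6.4 -2.4] w 0.255
turn [-0.13 -0.23 -0.09] shift [ -0.1 -45.6   0.2]
joints [-0.28  0.39  0.16  2.03 -0.09  0.73  1.63]
```

Force is about 6.4 N with the rod following, which matches the spring (3.3 + 55·0.04 = 5.5 N plus friction).

apply_moves([
  [[0, 0, 0], [0, -10, 0], 1],
  [[0, 0, 0], [0, -20, 0], 1],
  [[0, 0, 0], [0, -30, 0], 1],
  [[0, 0, 0], [0, -39, 0], 1],
  [[0, 0, 0], [0, -45, 0], 1],
])

```text
clock: 8.17
tool_pos: [0.5484, -0.0288, 0.0815]
tool_rot: [-0.002, -0.064, 0.998, -0.001]
wrist_force: [-0.4, 8.4, -0.9]
gripper_width: 0.254
```

apply_moves([
  [[0, 0, 0], [0, 0, 0], 1],
  [[0, 0, 0], [0, 0, 0], 1],
])

```text
clock: 8.33
tool_pos: [0.5484, -0.0282, 0.0815]
tool_rot: [-0.002, -0.064, 0.998, -0.0]
wrist_force: [-0.8, 7.7, 2.4]
gripper_width: 0.248
```

```bash
python3 - <<'E'
from h import *
t=.1298; d=np.array([np.sin(t),-np.cos(t),0])
a=ctrl.read_camera("top");b=ctrl.read_camera("scene")
goto(np.array([.5375,.0545,.0815])+d*.085,97.4)
cv2.imwrite("pics/t3.png",a[...,::-1]);cv2.imwrite("pics/s3.png",b[...,::-1])
A=cv2.resize(a[180:290,190:370,::-1],None,fx=4.4,fy=4.4,interpolation=2)[:240]
B=cv2.resize(b[230:300,285:410,::-1],(A.shape[1],360+84),interpolation=2)[:360]
cv2.imwrite("pics/ab3.png",np.vstack([A,B]))
E
```

```text
t 8.4333 pos [ 0.5483 -0.0279  0.0815] phi 97.4 F [-1.5  7.9  1.5] w 0.253
turn [-0.01 -0.24 -0.04] shift [ 0.  -1.9  0. ]
joints [-0.2   0.4   0.17  2.01 -0.1   0.74  1.72]
```

View pics/ab3.png

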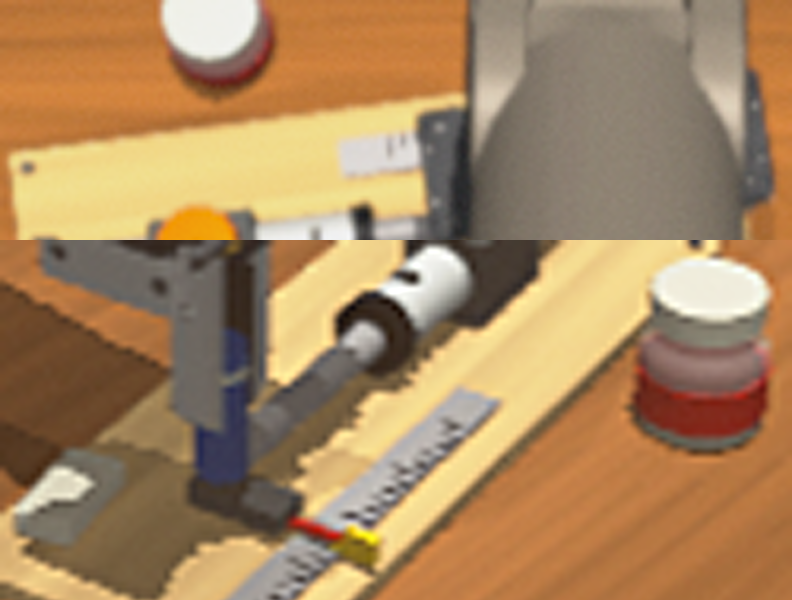

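The scene crop shows the red pointer running from (290,520) to (343,538), right into the yellow marker at (360,545). I'll put numbers on that.

```bash
python3 - <<'E'
from h import *
t=.1298;C=np.array([.53335,.0885,0]);ex=np.array([np.cos(t),np.sin(t),0]);ey=np.array([-np.sin(t),np.cos(t),0])
bd=lambda p:((p-C)@ex*1000,(p-C)@ey*1000)
for f in("scene0","s3"):
    im=cv2.imread(f"pics/{f}.png")[...,::-1].copy()
    for n,h,z in(("ptr",(0,4),.021),("mark",(24,34),.025)):
        for a,c,b in blobs(im,(325,250,360,290),h,(110,255))[:1]:
            print(f,n,a,c.round(2),np.round(bd(plane("scene",c,z)),1))
for by in(-35.2,-120,-121):  # expected marker pixels (box centre, z .023) and pointer mid
    for n,x,z in(("mark",66,.025),("ptr",46,.021)):
        p=C+ex*x/1000+ey*by/1000;p[2]=z;print(n,by,np.round(proj("scene",p),2))
print(bd(ctrl.read_state()['tool_pos']))
E
```

```text
scene0 ptr 13 [350.   260.69] [ 47.  -33.1]
scene0 mark 8 [342.25 276.  ] [  70.2 -113.4]
s3 ptr 15 [333.93 274.87] [  45.8 -116.3]
s3 mark 9 [342. 276.] [  69.7 -113.7]
mark -35.2 [355.54 261.92]
ptr -35.2 [349.33 260.93]
mark -120 [339.62 276.7 ]
ptr -120 [333.28 275.55]
mark -121 [339.42 276.88]
ptr -121 [333.08 275.73]
(np.float64(-0.2433284676772113), np.float64(-117.35847390936527))
```

```bash
python3 - <<'E'
from h import *
t=.1298;C=np.array([.53335,.0885,0]);ex=np.array([np.cos(t),np.sin(t),0]);ey=np.array([-np.sin(t),np.cos(t),0])
bd=lambda p:np.round(((p-C)@ex*1000,(p-C)@ey*1000),1)
for f,cam,box,z in(("scene0","scene",(334,268,350,284),.023),("s3","scene",(334,268,350,284),.023),("top0","top",(312,190,330,208),.027)):
    im=cv2.imread(f"pics/{f}.png")[...,::-1].astype(int)
    x0,y0,x1,y1=box;p=im[y0:y1,x0:x1]
    w=np.clip(np.minimum(p[...,0],p[...,1])-p[...,2]-95,0,None)   # yellowness above plywood
    ys,xs=np.nonzero(w>20);u=(xs.mean()+x0,ys.mean()+y0)
    print(f,len(xs),np.round(u,2),xs.min()+x0,xs.max()+x0,ys.min()+y0,ys.max()+y0,bd(plane(cam,u,z)))
im=cv2.imread("pics/top0.png")[...,::-1].astype(int)
# pointer start in top by same sort of mask
p=im[203:222,280:300];w=p[...,0]-np.maximum(p[...,1],p[...,2])-60
ys,xs=np.nonzero(w>0);u=(xs.mean()+280,ys.mean()+203);print("ptr top0",len(xs),np.round(u,2),bd(plane("top",u,.021)))
# box projected in scene for y=-116 and -120, x=66
for by in(-116,-120):
    q=[proj("scene",C+ex*x/1000+ey*(by+dy)/1000+[0,0,zz]) for x in(58,74) for dy in(-3,3) for zz in(.016,.03)]
    print(by,np.min(q,0).round(1),np.max(q,0).round(1))
im=cv2.imread("pics/scene0.png")[270:284,335:348];
cv2.imwrite("pics/m.png",np.hstack([cv2.resize(cv2.imread(f"pics/{f}.png")[252:288,322:366],None,fx=9,fy=9,interpolation=0) for f in("scene0","s3")]))
E
```

```text
scene0 9 [341.67 276.22] 338 344 275 277 [  68.  -112.7]
s3 8 [342.12 276.12] 340 344 275 277 [  68.8 -111.6]
top0 20 [320.  199.2] 319 321 196 203 [  72.1 -120. ]
ptr top0 19 [288. 213.] [ 48.9 -34.7]
-116 [337.2 273. ] [343.6 280.2]
-120 [336.4 273.7] [342.8 280.9]
```

View pics/m.png

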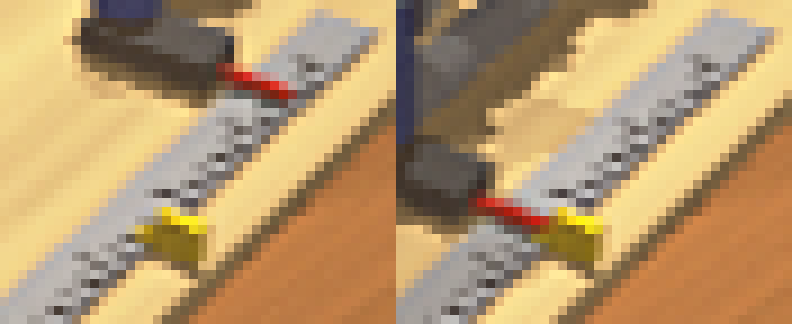

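The bright patch is the marker's top face at z = 0.03. Allowing for that, both views put the mark near board y = -120 to -121. The pointer is now near -118, so I'll pull 3 mm more.

apply_moves([
  [[0, 0, 0], [0, -2, 0], 1],
  [[0, 0, 0], [0, -3, 0], 1],
  [[0, 0, 0], [0, -3, 0], 1],
  [[0, 0, 0], [0, -3, 0], 1],
  [[0, 0, 0], [0, -3, 0], 1],
])

```text
clock: 8.85
tool_pos: [0.5486, -0.0299, 0.0815]
tool_rot: [-0.002, -0.065, 0.998, 0.0]
wrist_force: [-1.2, 8.1, 1.8]
gripper_width: 0.25
```

apply_moves([
  [[0, 0, 0], [0, 0, 0], 1],
  [[0, 0, 0], [0, 0, 0], 1],
  [[0, 0, 0], [0, 0, 0], 1],
  [[0, 0, 0], [0, 0, 0], 1],
  [[0, 0, 0], [0, 0, 0], 1],
])

```text
clock: 9.27
tool_pos: [0.5484, -0.0287, 0.0815]
tool_rot: [-0.002, -0.065, 0.998, 0.001]
wrist_force: [-2.1, 8.7, 3.8]
gripper_width: 0.253
```

```bash
python3 - <<'E'
from h import *
t=.1298;C=np.array([.53335,.0885,0]);ex=np.array([np.cos(t),np.sin(t),0]);ey=np.array([-np.sin(t),np.cos(t),0])
bd=lambda p:np.round(((p-C)@ex*1000,(p-C)@ey*1000),1)
d=-ey
b=ctrl.read_camera("scene");a=ctrl.read_camera("top")
goto(np.array([.5375,.0545,.0815])+d*.085,97.4); s=ctrl.read_state();print("tcp",bd(s['tool_pos']),s['qvel'].round(3))
print("mark topface",bd(plane("scene",(342,276.15),.03)))
for q,c,_ in blobs(b,(325,250,360,290),(0,4),(110,255))[:1]: print("ptr",q,c,bd(plane("scene",c,.021)))
cv2.imwrite("pics/f.png",np.vstack([cv2.resize(b[225:295,300:420,::-1],(600,350),interpolation=2),cv2.resize(a[190:240,195:315,::-1],(600,250),interpolation=2)]))
E
```

```text
t 9.3667 pos [ 0.5484 -0.0287  0.0815] phi 97.5 F [-1.9  9.4  3.3] w 0.25
turn [ 0.12 -0.27  0.07] shift [ 0.1 -1.1  0. ]
joints [-0.2   0.4   0.17  2.01 -0.1   0.74  1.73]
tcp [  -0.2 -118.2] [ 0.002  0.001  0.001 -0.    -0.001 -0.    -0.   ]
mark topface [  73.6 -120.4]
ptr 12 [333.41666667 274.83333333] [  44.5 -117. ]
```

View pics/f.png

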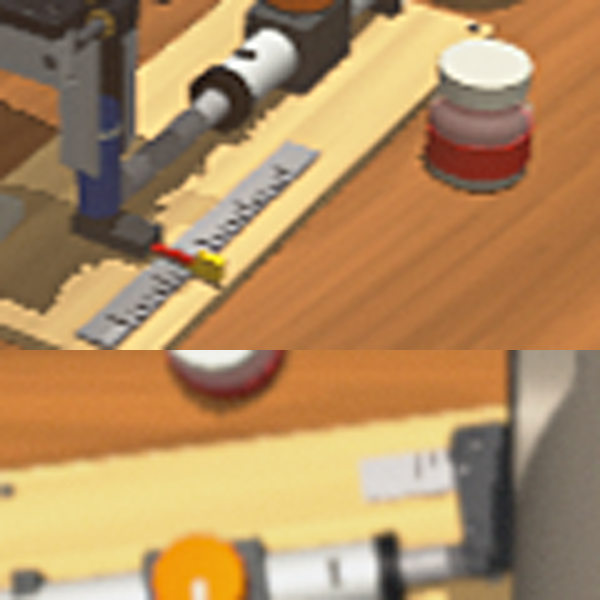

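The white cap line still points about a quarter turn round, and the pointer meets the marker. One last small pull will centre it, and that target then holds.

apply_moves([
  [[0, 0, 0], [0, -2, 0], 1],
  [[0, 0, 0], [0, -4, 0], 1],
  [[0, 0, 0], [0, -4, 0], 1],
  [[0, 0, 0], [0, -4, 0], 1],
  [[0, 0, 0], [0, -4, 0], 1],
])

```text
clock: 9.78
tool_pos: [0.5488, -0.0317, 0.0815]
tool_rot: [-0.003, -0.066, 0.998, 0.001]
wrist_force: [-2.4, 7.1, 2.9]
gripper_width: 0.251
```

```bash
python3 - <<'E'
from h import *
t=.1298;C=np.array([.53335,.0885,0]);ex=np.array([np.cos(t),np.sin(t),0]);ey=np.array([-np.sin(t),np.cos(t),0])
bd=lambda p:np.round(((p-C)@ex*1000,(p-C)@ey*1000),1)
for i in range(4):
    for _ in range(3): b=ctrl.read_camera("scene")
    s=ctrl.read_state();print(s['clock'],"tcp",bd(s['tool_pos']),s['gripper_width'],s['wrist_force'].round(1),abs(s['qvel']).max().round(4))
for q,c,_ in blobs(b,(325,250,360,290),(0,4),(110,255))[:1]: print("ptr",q,c,bd(plane("scene",c,.021)))
E
```

```text
9.9333 tcp [  -0.2 -121.2] 0.2481423549463476 [-2.7  7.2  3.4] 0.001
10.0833 tcp [  -0.2 -121.1] 0.2514671418396368 [-1.9  7.9  3.2] 0.0017
10.2333 tcp [  -0.2 -121.1] 0.25170192333722646 [-1.9  7.   2.8] 0.0019
10.3833 tcp [  -0.2 -121.1] 0.24983831713228258 [-2.8  7.9  3. ] 0.0025
ptr 12 [333.58333333 275.66666667] [  47. -120.]
```

```bash
python3 -c "
from rig import ctrl
print(ctrl.finish_job())"
```

```text
the job is handed in; nothing more can be done
None
```

I unscrewed the orange cap about 84° and pulled the rod out about 86 mm. I handed the job in at about 10.4 s with the gripper still holding the post. No verdict was reported.

**Last checks:**
- **Cap:** the white line had turned about 87° from board +y, roughly 1.5 rad, and still pointed about there after the rod was pulled.
- **Pointer:** it measured at board y ≈ -120 mm in the scene view. The gripper's own position was steady at -121 mm.
- **Marker:** it measured about -120 mm in both views, so the pointer was within about 2 mm of it.
- **Hold:** the grip width was 23.5 mm on the 24 mm post, with a steady 7–8 N pull. The arm was practically still, with joint speeds under 0.003 rad/s.
- **Bystanders:** I touched none of them, and none looked moved in the pictures. The brush pot and pencil tin were in view only in the first pictures.

**Disagreements:**
- **First grip:** it ended about 8 mm off the cap's axis, so I reopened, re-centred and gripped again before turning.
- **Marker reading:** an early scene-view reading gave about -113 mm because I had assumed the wrong height for the marker. Corrected to the top face, it agreed with the top view.
- **Scene camera:** it had read the pointer's start about 2 mm too far towards +y, so the true gap could be off by about that much. The tolerance is 8 mm.

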